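# Load a tomato punnet into the delivery carrier and latch its keeper bar

## Task

Load the punnet of red tomatoes into the plywood carrier and latch it in. First clear the bay: lift the keeper bar by its orange handle over the bump, slide it across, let it drop in the notch at the far end and leave it there; set the red punnet down gently, flat inside the four corner brackets; then lift and slide the bar back until it drops fully home over the lid, and let go. Leave the yellow punnet, the tomato basket, the spray bottle and the tape roll where they stand.

Things in the scene. Friction and masses are not known exactly. Their poses are not given: they have to be found in the camera images.
- red_center (a point): Centre of the loose punnet of RED tomatoes (the one to load): clear closed clamshell box 128 long (its x axis) x 64 wide (y) x 62 high mm, round green-and-white seal on the lid, 0.15 to 0.31 kg. The point is 31 mm above its underside. Stands on the 4 mm thick blue mat, right way up. Either way round is the same. Grip it across its 64 mm width.
- yellow_center (a point): Centre of the same kind of punnet with YELLOW tomatoes, 128 x 64 x 62 mm, on the mat next to the red one; a bystander.
- bay (a point): Centre of the bay's flat floor on the carrier, 12 mm above the bench; z up. The bay is 136 mm long (x axis) and 72 mm wide (y) between four L-shaped corner brackets, 12 mm high, 4 mm thick; between them the long sides are open over 96 mm and the ends over 40 mm, so fingers can reach down beside the punnet. The punnet's length goes along x.
- carrier: Fixed plywood carrier, 12 mm thick; origin on the bench under the centre of the bay, axes as bay. It reaches from -85 to +135 mm in x and -60 to +165 mm in y. Keeper bar, ledge with two yellow bumps, and guide rod (posts 70 mm high) lie on the +x side of the bay; the bar slides along y.
- bar_slide (a joint): Travel of the keeper bar along +y of bay, m: 0 = home (arm across the middle of the bay), 0.13 = end stop, clear of the bay. Friction about 1 N. Two square bumps rise 11 mm above its lowered foot: with the bar down it can only be at 0 to 0.008 (home notch), 0.038 to 0.092 (not latched) or 0.122 to 0.130 (far notch). To pass a bump raise it by 14 mm or more.
- bar_lift (a joint): Height of the keeper bar above its lowest place, m: 0 = foot down in a notch or on the ledge, 0.03 = upper stop. The bar weighs 0.25 kg and falls by itself when let go; it rests at about 0.011 if left on top of a bump.
- bar_grip (a point): Grip point on the keeper bar's upright orange handle, an 18 x 18 mm square post, faces along the axes of bay, from 42 mm below this point to 20 mm above. With the bar down it is 130 mm above the bench, at x = 90 mm, y = bar_slide in bay. A steel arm, 24 mm wide, 8 mm thick, reaches from the post's foot to x = -51 mm, 6 mm above the lid of a seated punnet.
- basket: White plastic basket heaped with red tomatoes, 110 mm across and 68 mm high, origin under its centre; loose bystander at the far end of the mat.
- bottle: White spray-water bottle with green cap, 50 mm diameter, 150 mm high, origin under its centre; loose bystander on the bench between mat and carrier.
- tape_roll: Roll of packing tape lying flat, 68 mm diameter, 24 mm high, origin under its centre; loose bystander on the mat.

How it is judged:
By the outcome, as a careful person would: the job done as asked, in the order asked, and still so for the second after the job is handed in, with the robot touching nothing.
It also fails if it takes over 72 s, if anything falls off the work surface, if the arm or the gripper's body presses on something with over 40 N, if the wrist force passes 120 N, or if a joint passes its speed limit or range.

## Robot

A 6-joint arm with a two-finger parallel gripper is mounted at the origin on the work surface. World frame = base frame: x ahead of the robot, y to its left, z up, the work surface at z = 0. Lengths are in mm, angles in rad, forces in N, time in s.
With the tool pointing down it reaches from about 350 to 925 mm from the base axis. Payload 6.4 kg.
Tool frame: the origin (TCP) lies between the finger pads; the fingertips stand 17 mm ahead of it and the grasp point (between the pads) lies 2 mm behind it (env.tip_extent is the distance from the TCP to the fingertips, in mm); z points along the fingers, y is the line along which they close (so a half turn about z gives the same grasp; the last joint's range is limited). The gripper opens to 94 mm and grips with 3 to 60 N. Pads are 16 mm wide; open, the fingers measure 119 mm over their backs; the gripper's body (75 mm by 177 mm) begins 78 mm behind the grasp point.
Start: joints at [-1.505, 0.245, 1.558, -0, 1.339, -0.174], TCP at [154.385, -631.411, 222.455] pointing down, gripper open.
Joint ranges: [-3.13, 3.13], [-1.02, 2.26], [0.13, 2.54], [-0.95, 4.09], [0.21, 2.88], [-2.74, 2.74]. Speed limits (rad/s): [2.57, 2.57, 3.14, 3.14, 3.14, 3.14].

## Interface

Orientations are given as a rotation vector (axis times angle).
In Python, from workcell import env gives the robot as it stands.
- The arm moves only by the tool step_arm, never from a script. Its argument "motion" is a list that holds one entry, the list of rows, each a list of 5 numbers: the finger opening in m, from 0 to 0.094, then the shift along the tool's x, y, z in m, then the turn about the tool's z in degrees. A call has exactly 8 rows; each row shifts and turns the commanded pose from where the row before left it, along the tool's axes as they then stand; what a row does not reach is not made up. A row lasts 1/12 s, in which the tool goes at most 41.7 mm and 7.16 degrees, less where a joint would pass 70% of its speed; a pose out of reach is approached as far as the arm can. A call is refused whole if a number of a shift passes 0.0417 or a number of a turn 7.16, either way. A call with a gripper value outside its range is refused whole. The fingers move at their own pace and stop on an object; the grip force is fixed at half the most. Time passes only in rows, so rows that do not move let the fingers close, or fill a call up. It gives the time, the measured TCP pose, the force, the opening and the grip force at its end, in the units of the state.
- env.get_obs(): the state, without advancing time (a new reading comes with each control period).
- env.grab_frame(name): name is "side" or "top"; returns the picture (384x512x3 uint8, blue, green, red); there is no depth.
- env.camera_info(name): a dict with "camera_matrix" (3x3 intrinsics, pixels), "pose" (4x4, takes a point from camera to world coordinates). Camera axes: x right, y down, z forward; pixel columns grow to the right and rows downward; lengths in mm; the calibration is good to about 2 mm. A picture is of the moment at which its call begins. camera_info takes no time and is no camera call.
- env.job_done(): hands the job in; it is judged then, once.
The state is a dict: "clock": time; "q": joint angles; "qvel": joint speeds; "joint_efforts": joint torques, N m; "ee_pos": TCP position; "tool_rot": TCP orientation; "contact_force": force on the tool from outside, world axes, zero at the start; "ft_torque": the same for the moment, N m; "gripper_width": finger opening in mm; "grip_force": force on a finger pad.
Only numpy, scipy, OpenCV 4.12 (cv2) and the standard library are available. Lean on these libraries where they do the work, as an engineer would, in place of code of your own. Each camera call takes 0.05 s, during which the arm holds its last target. There are 200 camera calls.

## Working session

There is one attempt and no reset: what is moved stays moved. The work goes in short steps, Python scripts to look and compute and a tool call to move; the robot and the scene stay as the last step left them, time stands still between calls to the robot, and variables do not carry over. Pictures are saved under pics/ and viewed, at most 10 in all, crops included, and the job is handed in when it is done.

Besides the shell and the picture viewer there is one more tool, called after "Call:" by a JSON object that holds its "api" and its "payload", one argument or row to a line. step_arm: Moves the arm, as the interface text tells. Its arguments: {"type":"object","properties":{"motion":{"type":"array","items":{"type":"array","items":{"type":"array","items":{"type":"number"}}}}},"required":["motion"]}

```bash
mkdir -p pics; python3 - <<'E'
from workcell import env
import cv2,numpy as np
for n in("top","side"):
    cv2.imwrite(f"pics/{n}0.png",env.grab_frame(n)); c=env.camera_info(n); print(n,np.round(c["camera_matrix"],1).tolist(),np.round(c["pose"],3).tolist())
o=env.get_obs();print(o)
E
```

```text
top [[373.9, 0.0, 248.5], [0.0, 373.9, 190.4], [0.0, 0.0, 1.0]] [[-0.001, -0.998, 0.07, 502.669], [-0.999, 0.003, 0.032, 20.045], [-0.032, -0.07, -0.997, 1129.822], [0.0, 0.0, 0.0, 1.0]]
side [[458.8, 0.0, 253.6], [0.0, 458.8, 191.6], [0.0, 0.0, 1.0]] [[0.986, -0.065, 0.151, 427.992], [-0.163, -0.51, 0.845, -876.164], [0.022, -0.858, -0.513, 658.677], [0.0, 0.0, 0.0, 1.0]]
{'clock': 0.1, 'q': array([-1.50510820e+00,  2.45710008e-01,  1.55888032e+00, -1.23198085e-05,
        1.33869354e+00, -1.74130835e-01]), 'qvel': array([-1.42048493e-03, -4.30277710e-03, -3.85699534e-03, -3.82504054e-04,
       -1.00035347e-04,  3.54844446e-05]), 'joint_efforts': array([ 1.01367114e-03, -4.16914165e+01, -3.15524948e+01,  6.86739804e-02,
        3.09523777e-02, -5.67554366e-05]), 'ee_pos': array([ 154.3417574 , -630.88785457,  221.48375512]), 'tool_rot': array([-3.11735656e+00, -3.75607003e-01, -1.25102875e-04]), 'contact_force': array([1.31398093, 0.6321175 , 0.24573349]), 'ft_torque': array([ 0.00682627, -0.08181254, -0.07039495]), 'grip_force': 0.0, 'gripper_width': 94.17361790385715}
```

View pics/top0.png

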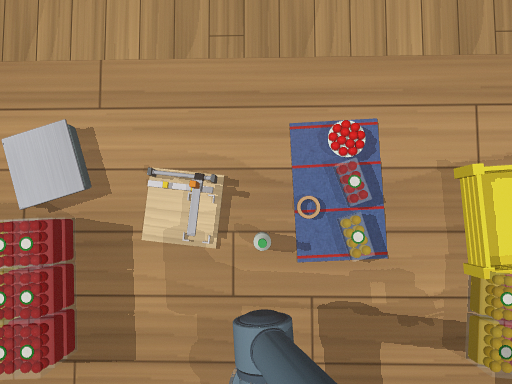

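View pics/side0.png

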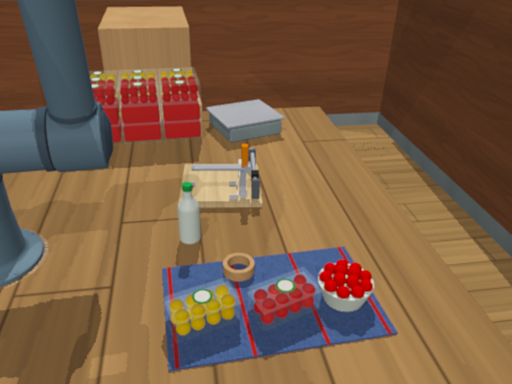

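The top view shows the red punnet at about (354,181), the yellow one at (357,237), and the carrier around (187,207) with the orange handle near (193,184). The side view shows the handle at (245,155) and the red seal at (286,286). I'll zoom in on these.

```bash
python3 - <<'E'
import cv2,numpy as np
t=cv2.imread("pics/top0.png");s=cv2.imread("pics/side0.png")
R=lambda i,x,y,w,h,k:cv2.resize(i[y:y+h,x:x+w],None,fx=k,fy=k,interpolation=cv2.INTER_CUBIC)
a=np.hstack([R(t,135,155,100,100,4),R(t,310,110,100,100,4)])
b=R(s,175,130,100,50*1,4);b=np.hstack([R(s,175,135,100,50,4),R(s,240,265,100,50,4)])
cv2.imwrite("pics/crop.png",np.vstack([a,b]))
E
```

```text
(no output)
```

View pics/crop.png

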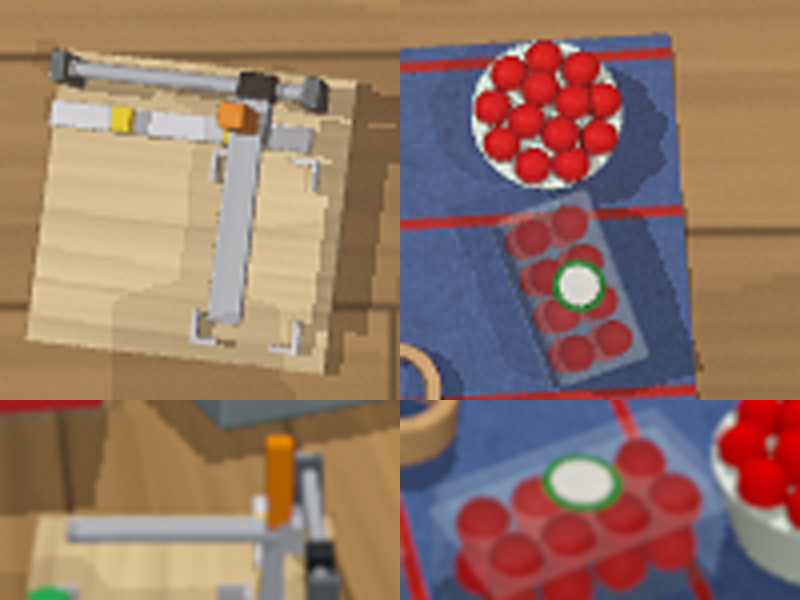

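The crop shows the arm across the bay, the brackets' outer corners at about crop (212,155), (320,160), (191,343), (298,352), and the red lid corners at (500,212), (585,192), (648,355), (562,385).

```bash
cat > h.py <<'E'
from workcell import env
import cv2,numpy as np
C={n:env.camera_info(n) for n in("top","side")}
def ray(n,p):
    K,T=np.array(C[n]["camera_matrix"]),np.array(C[n]["pose"])
    d=T[:3,:3]@np.linalg.solve(K,[p[0],p[1],1.]);return T[:3,3],d/np.linalg.norm(d)
def onz(n,p,z):
    o,d=ray(n,p);return o+d*(z-o[2])/d[2]
def tri(p,q):
    (a,u),(b,v)=ray("top",p),ray("side",q)
    s=np.linalg.lstsq(np.c_[u,-v],b-a,rcond=None)[0];A,B=a+s[0]*u,b+s[1]*v
    return (A+B)/2,np.linalg.norm(A-B)
def blob(im,lo,hi,box):
    x,y,w,h=box;m=cv2.inRange(cv2.cvtColor(im[y:y+h,x:x+w],cv2.COLOR_BGR2HSV),lo,hi)
    n,l,s,c=cv2.connectedComponentsWithStats(m);i=1+np.argmax(s[1:,4]);return c[i]+[x,y],s[i]+[x,y,0,0,0],m
E
python3 - <<'E'
from h import *
t=cv2.imread("pics/top0.png");s=cv2.imread("pics/side0.png")
# orange
oc,os_,_=blob(t,(8,170,120),(20,255,255),(170,170,50,40));sc,ss,_=blob(s,(8,170,120),(20,255,255),(225,130,45,50))
print("orange",oc,os_,sc,ss)
print("handle top tri",tri((135+238/4,155+116/4),(ss[0]+ss[2]/2-.5,ss[1]+1)))
# seal: green ring
def ring(im,box):
    x,y,w,h=box;m=cv2.inRange(cv2.cvtColor(im[y:y+h,x:x+w],cv2.COLOR_BGR2HSV),(45,90,40),(80,255,255))
    c=cv2.convexHull(cv2.findNonZero(m));mo=cv2.moments(c);return np.array([mo['m10']/mo['m00']+x,mo['m01']/mo['m00']+y])
a,b=ring(t,(335,165,40,40)),ring(s,(265,270,40,35));print("seal",a,b,tri(a,b))
A,B=ring(t,(340,222,40,40)),ring(s,(185,280,40,35));print("yseal",A,B,tri(A,B))
print("bottlecap",tri(ring(t,(250,230,25,25)),ring(s,(175,175,25,20))))
cr=lambda x,y:(310+(x-400)/4,110+y/4)
L=np.array([onz("top",cr(*p),66)[:2] for p in((500,212),(585,192),(648,355),(562,385))])
print("lid",np.round(L),L.mean(0),[np.linalg.norm(L[i]-L[i-1]).round() for i in range(4)])
d=L[0]+L[1]-L[2]-L[3];print("red yaw",np.degrees(np.arctan2(d[1],d[0])))
cc=lambda x,y:(135+x/4,155+y/4)
Bk=np.array([onz("top",cc(*p),24)[:2] for p in((212,155),(320,160),(298,352),(191,343))])
print("brackets",np.round(Bk),Bk.mean(0),[np.linalg.norm(Bk[i]-Bk[i-1]).round() for i in range(4)])
d=Bk[0]+Bk[1]-Bk[2]-Bk[3];print(np.degrees(np.arctan2(d[1],d[0])))
e=[onz("top",cc(*p),12)[:2] for p in((357,83),(325,374),(27,338))];d=e[0]-e[1];f=e[2]-e[1]
print("ply",np.round(e),np.degrees(np.arctan2(d[1],d[0])),np.degrees(np.arctan2(f[1],f[0]))-90,np.hypot(*d),np.hypot(*f))
E
```

```text
orange [193.52173913 183.7826087 ] [189 181  10   7  46] [244.17123288 153.45205479] [241 143   8  24 146]
handle top tri (array([590.62372105, 193.03640559, 154.61330866]), np.float64(3.451095963754347))
seal [354.13585434 180.89635854] [284.8989071  285.11020036] (array([ 604.63597509, -245.80711351,   65.58254043]), np.float64(1.397979913612174))
yseal [357.74571805 236.42819499] [201.63788969 295.86011191] (array([ 448.10275727, -252.5005751 ,   65.68796605]), np.float64(1.157210937377402))
bottlecap (array([435.37035556,  16.04482979, 141.72549747]), np.float64(1.5839152018755756))
lid [[ 655. -193.]
 [ 669. -253.]
 [ 553. -294.]
 [ 532. -234.]] [ 602.46572552 -243.4714352 ] [np.float64(130.0), np.float64(62.0), np.float64(123.0), np.float64(64.0)]
red yaw 19.110653191633485
brackets [[571. 236.]
 [567. 155.]
 [426. 170.]
 [432. 250.]] [499.20179859 202.64453289] [np.float64(140.0), np.float64(81.0), np.float64(142.0), np.float64(80.0)]
-6.021738860758225
ply [[626. 129.]
 [409. 152.]
 [435. 376.]] -6.050889172056017 -6.702405452261019 218.62993823274914 225.77264588171963
```

Measurements agree: the bay is at about (499.5, 202.5) with yaw -6.2°. That predicts the handle at (589, 193), and triangulation gives (590.6, 193). Red is at about (603.5, -244.5) with yaw about 19.3° and its lid at z = 65.6 (66 expected). Moving above the handle.

Call:
{"api": "step_arm", "payload": {
  "motion": [
    [[0.06, 0.015, -0.017, 0, 0], [0.06, 0.0258, -0.029, 0, 0], [0.06, 0.0258, -0.029, 0, 0], [0.06, 0.0258, -0.029, 0, 0], [0.06, 0.0258, -0.029, 0, 0], [0.06, 0.0258, -0.029, 0, 0], [0.06, 0.0258, -0.029, 0, 0], [0.06, 0.0258, -0.029, 0, 0]]
  ]
}}

```text
clock: 0.77
ee_pos: [292.5, -369.3, 222.0]
tool_rot: [-3.119, -0.375, 0.0]
contact_force: [0.3, -0.1, -1.0]
gripper_width: 59.8
grip_force: 0.0
```

Call:
{"api": "step_arm", "payload": {
  "motion": [
    [[0.06, 0.0258, -0.029, 0, 0], [0.06, 0.0258, -0.029, 0, 0], [0.06, 0.0258, -0.029, 0, 0], [0.06, 0.0258, -0.029, 0, 0], [0.06, 0.0258, -0.029, 0, 0], [0.06, 0.0258, -0.029, 0, 0], [0.06, 0.0258, -0.029, 0, 0], [0.06, 0.0258, -0.029, 0, 0]]
  ]
}}

```text
clock: 1.43
ee_pos: [437.8, -94.8, 222.3]
tool_rot: [3.119, 0.376, 0.0]
contact_force: [0.2, 0.1, -0.8]
gripper_width: 59.9
grip_force: 0.0
```

Call:
{"api": "step_arm", "payload": {
  "motion": [
    [[0.06, 0.0258, -0.029, 0, 0], [0.06, 0.0258, -0.029, 0, 0], [0.06, 0.0258, -0.029, 0, 0], [0.06, 0.0258, -0.029, 0, 0], [0.06, 0.0258, -0.029, 0, 0], [0.06, 0.0258, -0.029, 0, 0], [0.06, 0.0195, -0.024, 0, 0], [0.06, 0.013, -0.015, 0, 0]]
  ]
}}

```text
clock: 2.1
ee_pos: [569.2, 157.4, 221.8]
tool_rot: [-3.118, -0.379, 0.001]
contact_force: [0.3, -0.3, 0.3]
gripper_width: 59.7
grip_force: 0.0
```

Call:
{"api": "step_arm", "payload": {
  "motion": [
    [[0.06, 0, 0, 0, 7], [0.06, 0, 0, 0, 7], [0.06, 0, 0, 0, 5.9], [0.06, 0, 0, 0, 0], [0.06, 0, 0, 0, 0], [0.06, 0, 0, 0, 0], [0.06, 0, 0, 0, 0], [0.06, 0, 0, 0, 0]]
  ]
}}

```text
clock: 2.77
ee_pos: [568.8, 154.4, 222.5]
tool_rot: [3.137, -0.168, -0.0]
contact_force: [0.1, -0.3, 0.2]
gripper_width: 60.0
grip_force: 0.0
```

```bash
cat >> h.py <<'E'
from scipy.spatial.transform import Rotation as Ro
def to(x,y,z,yaw):
    o=env.get_obs();R=Ro.from_rotvec(o["tool_rot"]).as_matrix();p=o["ee_pos"]
    cy=np.degrees(np.arctan2(R[1,0],R[0,0]))
    print("t",o["clock"],"pos",p.round(1),"yaw",cy.round(2),"tilt",R[:,2].round(3),"w",o["gripper_width"].round(1),"gf",o["grip_force"],"F",o["contact_force"].round(1))
    print("tool shift",(R.T@(np.array([x,y,z])-p)).round(1),"turn",((cy-yaw+90)%180-90).round(2))
BAY=np.array([499.5,202.5]);BY=-6.2
def bay(x,y): 
    c,s=np.cos(np.radians(BY)),np.sin(np.radians(BY));return BAY+[c*x-s*y,s*x+c*y]
E
python3 - <<'E'
from h import *
x,y=bay(90,0);to(x,y,130,BY)
cv2.imwrite("pics/t1.png",np.hstack([cv2.resize(env.grab_frame("top")[140:260,130:250],None,fx=3.3,fy=3.3),cv2.resize(env.grab_frame("side")[90:210,180:300],None,fx=3.3,fy=3.3)]))
E
```

```text
Traceback (most recent call last):
  File "h.py", line 20, in to
    print("t",o["clock"],"pos",p.round(1),"yaw",cy.round(2),"tilt",R[:,2].round(3),"w",o["gripper_width"].round(1),"gf",o["grip_force"],"F",o["contact_force"].round(1))
                                                                                       ^^^^^^^^^^^^^^^^^^^^^^^^
AttributeError: 'float' object has no attribute 'round'
```

```bash
sed -i 's/o\["gripper_width"\].round(1)/round(o["gripper_width"],1)/' h.py
python3 - <<'E'
from h import *
x,y=bay(90,0);to(x,y,130,BY)
E
```

```text
t 2.7667 pos [568.8 154.4 222.5] yaw -6.12 tilt [-0. -0. -1.] w 60.0 gf 0.0 F [ 0.1 -0.3  0.2]
tool shift [ 15.9 -40.3  92.5] turn 0.08
```

Call:
{"api": "step_arm", "payload": {
  "motion": [
    [[0.06, 0.008, -0.02, 0, 0], [0.06, 0.0085, -0.0203, 0, 0], [0.06, 0, 0, 0.02, 0], [0.06, 0, 0, 0.01, 0], [0.06, 0, 0, 0, 0], [0.06, 0, 0, 0, 0], [0.06, 0, 0, 0, 0], [0.06, 0, 0, 0, 0]]
  ]
}}

```text
clock: 3.43
ee_pos: [590.1, 192.5, 193.5]
tool_rot: [-3.137, 0.169, -0.002]
contact_force: [0.7, -0.5, 0.1]
gripper_width: 59.9
grip_force: 0.0
```

```bash
python3 - <<'E'
from h import *
x,y=bay(90,0);to(x,y,130,BY)
cv2.imwrite("pics/t1.png",np.hstack([cv2.resize(env.grab_frame("top")[140:260,130:250],None,fx=3.3,fy=3.3),cv2.resize(env.grab_frame("side")[90:210,180:300],None,fx=3.3,fy=3.3)]))
E
```

```text
t 3.4333 pos [590.1 192.5 193.5] yaw -6.19 tilt [ 0.002  0.    -1.   ] w 59.9 gf 0.0 F [ 0.7 -0.5  0.1]
tool shift [-1.2 -0.1 63.5] turn 0.01
```

View pics/t1.png

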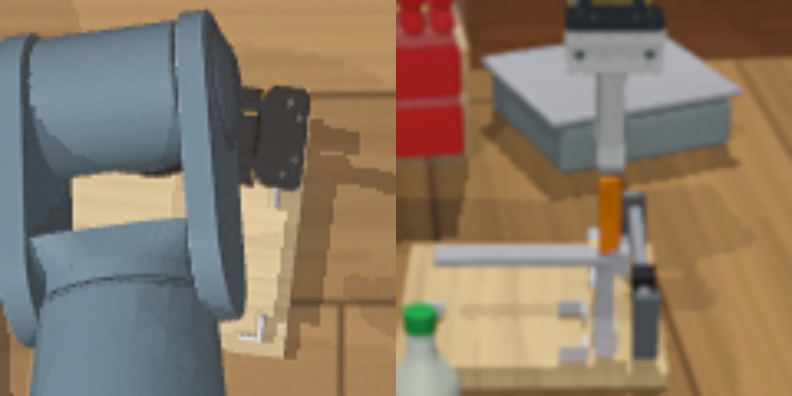

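The side view shows the finger column (crop x≈610) directly above the orange handle (x≈608). Descend and grip.

Call:
{"api": "step_arm", "payload": {
  "motion": [
    [[0.06, 0, 0, 0.015, 0], [0.06, 0, 0, 0.02, 0], [0.06, 0, 0, 0.018, 0], [0.06, 0, 0, 0.01, 0], [0.06, 0, 0, 0, 0], [0.0, 0, 0, 0, 0], [0.0, 0, 0, 0, 0], [0.0, 0, 0, 0, 0]]
  ]
}}

```text
clock: 4.2
ee_pos: [590.6, 192.9, 131.1]
tool_rot: [-3.137, 0.169, -0.004]
contact_force: [0.5, -0.4, -0.1]
gripper_width: 43.3
grip_force: 0.0
```

Call:
{"api": "step_arm", "payload": {
  "motion": [
    [[0.0, 0, 0, 0, 0], [0.0, 0, 0, 0, 0], [0.0, 0, 0, 0, 0], [0.0, 0, 0, 0, 0], [0.0, 0, 0, 0, 0], [0.0, 0, 0, 0, 0], [0.0, 0, 0, 0, 0], [0.0, 0, 0, 0, 0]]
  ]
}}

```text
clock: 4.87
ee_pos: [590.2, 194.9, 130.2]
tool_rot: [-3.133, 0.169, -0.004]
contact_force: [2.2, 7.9, -0.0]
gripper_width: 17.9
grip_force: 30.0
```

```bash
python3 - <<'E'
from h import *
x,y=bay(90,0);to(x,y,130,BY)
E
```

```text
t 4.8667 pos [590.2 194.9 130.2] yaw -6.17 tilt [ 0.002  0.004 -1.   ] w 17.9 gf 29.999448359012604 F [ 2.2  7.9 -0. ]
tool shift [-1.   2.3  0.2] turn 0.03
```

The handle is gripped with width 17.9. A 7.9 N side load says the bar is against its home stop, so the true bay is about 2 mm further +y. Lift and slide.

Call:
{"api": "step_arm", "payload": {
  "motion": [
    [[0.0, 0, -0.002, -0.006, 0], [0.0, 0, 0, -0.008, 0], [0.0, 0, 0, -0.007, 0], [0.0, 0, 0, 0, 0], [0.0, 0, 0, 0, 0], [0.0, 0, 0, 0, 0], [0.0, 0, 0, 0, 0], [0.0, 0, 0, 0, 0]]
  ]
}}

```text
clock: 5.53
ee_pos: [590.2, 195.1, 150.4]
tool_rot: [-3.136, 0.169, -0.002]
contact_force: [3.3, 2.8, -3.0]
gripper_width: 17.8
grip_force: 30.0
```

Call:
{"api": "step_arm", "payload": {
  "motion": [
    [[0.0, 0, -0.01, 0, 0], [0.0, 0, -0.018, 0, 0], [0.0, 0, -0.02, 0, 0], [0.0, 0, -0.02, 0, 0], [0.0, 0, -0.02, 0, 0], [0.0, 0, -0.018, 0, 0], [0.0, 0, -0.013, 0, 0], [0.0, 0, -0.006, 0, 0]]
  ]
}}

```text
clock: 6.2
ee_pos: [604.0, 320.3, 150.3]
tool_rot: [3.136, -0.167, 0.003]
contact_force: [5.3, -0.5, -2.0]
gripper_width: 18.1
grip_force: 30.0
```

Call:
{"api": "step_arm", "payload": {
  "motion": [
    [[0.0, 0, 0, 0, 0], [0.0, 0, 0, 0, 0], [0.0, 0, 0, 0, 0], [0.0, 0, 0, 0, 0], [0.0, 0, 0, 0, 0], [0.0, 0, 0, 0, 0], [0.0, 0, 0, 0, 0], [0.0, 0, 0, 0, 0]]
  ]
}}

```text
clock: 6.87
ee_pos: [603.8, 318.9, 150.4]
tool_rot: [3.137, -0.169, 0.002]
contact_force: [5.4, -0.2, -2.5]
gripper_width: 18.0
grip_force: 30.0
```

```bash
python3 - <<'E'
from h import *
x,y=bay(90,128);to(x,y,130,BY)
E
```

```text
t 6.8667 pos [603.8 318.9 150.4] yaw -6.18 tilt [ 0.001 -0.    -1.   ] w 18.0 gf 29.99604195356369 F [ 5.4 -0.2 -2.5]
tool shift [-1.2 -1.  20.4] turn 0.02
```

Call:
{"api": "step_arm", "payload": {
  "motion": [
    [[0.0, 0.001, -0.002, 0, 0], [0.0, 0, 0, 0.005, 0], [0.0, 0, 0, 0.006, 0], [0.0, 0, 0, 0.006, 0], [0.0, 0, 0, 0.003, 0], [0.0, 0, 0, 0, 0], [0.0, 0, 0, 0, 0], [0.0, 0, 0, 0, 0]]
  ]
}}

```text
clock: 7.53
ee_pos: [604.2, 321.0, 130.2]
tool_rot: [3.137, -0.169, -0.001]
contact_force: [1.4, -0.2, -1.3]
gripper_width: 18.3
grip_force: 30.0
```

It came down to z = 130.2, the same as at the start, so it is in the far notch. Release and rise, then go to the red punnet.

Call:
{"api": "step_arm", "payload": {
  "motion": [
    [[0.06, 0, 0, 0, 0], [0.06, 0, 0, 0, 0], [0.06, 0, 0, 0, 0], [0.06, 0, 0, 0, 0], [0.06, 0, 0, -0.015, 0], [0.06, 0, 0, -0.025, 0], [0.06, 0, 0, -0.03, 0], [0.06, 0, 0, -0.03, 0]]
  ]
}}

```text
clock: 8.2
ee_pos: [604.1, 320.9, 232.3]
tool_rot: [3.137, -0.169, -0.001]
contact_force: [-0.5, -0.5, 1.3]
gripper_width: 59.4
grip_force: 0.0
```

```bash
python3 - <<'E'
from h import *
to(603.5,-244.5,222,19.3)
c,s_,_=blob(env.grab_frame("side"),(8,170,120),(20,255,255),(215,115,60,70));print(c,s_)
E
```

```text
t 8.2 pos [604.1 320.9 232.3] yaw -6.15 tilt [-0.001 -0.    -1.   ] w 59.4 gf 0.0 F [-0.5 -0.5  1.3]
tool shift [ 60.  562.2  10.5] turn -25.45
[242.82727273 135.8       ] [240 126   7  21 110]
```

Call:
{"api": "step_arm", "payload": {
  "motion": [
    [[0.09, 0.002, 0.018, 0, 0], [0.09, 0.004, 0.036, 0, 0], [0.09, 0.004, 0.037, 0, 0], [0.09, 0.004, 0.037, 0, 0], [0.09, 0.004, 0.037, 0, 0], [0.09, 0.004, 0.037, 0, 0], [0.09, 0.004, 0.037, 0, 0], [0.09, 0.004, 0.037, 0, 0]]
  ]
}}

```text
clock: 8.92
ee_pos: [604.5, 41.6, 231.6]
tool_rot: [3.137, -0.168, 0.002]
contact_force: [1.6, -0.1, -0.3]
gripper_width: 89.8
grip_force: 0.0
```

Call:
{"api": "step_arm", "payload": {
  "motion": [
    [[0.094, 0.004, 0.037, 0, 0], [0.094, 0.004, 0.037, 0, 0], [0.094, 0.004, 0.037, 0, 0], [0.094, 0.004, 0.037, 0, 0], [0.094, 0.004, 0.037, 0, 0], [0.094, 0.004, 0.037, 0, 0], [0.094, 0.004, 0.037, 0, 0], [0.094, 0.002, 0.027, 0, 0]]
  ]
}}

```text
clock: 9.58
ee_pos: [603.5, -247.3, 231.6]
tool_rot: [3.136, -0.171, 0.002]
contact_force: [-0.1, -0.0, 0.8]
gripper_width: 93.8
grip_force: 0.0
```

Call:
{"api": "step_arm", "payload": {
  "motion": [
    [[0.094, 0, 0, 0, -7], [0.094, 0, 0, 0, -7], [0.094, 0, 0, 0, -7], [0.094, 0, 0, 0, -4.4], [0.094, 0, 0, 0, 0], [0.094, 0, 0, 0, 0], [0.094, 0, 0, 0, 0], [0.094, 0, 0, 0, 0]]
  ]
}}

```text
clock: 10.25
ee_pos: [603.8, -244.2, 230.7]
tool_rot: [3.097, 0.523, 0.0]
contact_force: [0.0, 0.9, 0.2]
gripper_width: 94.0
grip_force: 0.0
```

```bash
python3 - <<'E'
from h import *
to(603.5,-244.5,130,19.3)
cv2.imwrite("pics/t2.png",np.hstack([cv2.resize(env.grab_frame("top")[150:270,130:250],None,fx=3.3,fy=3.3),cv2.resize(env.grab_frame("side")[200:320,220:340],None,fx=3.3,fy=3.3)]))
E
```

```text
t 10.25 pos [ 603.8 -244.2  230.7] yaw 19.18 tilt [ 0. -0. -1.] w 94.0 gf 0.0 F [0.  0.9 0.2]
tool shift [ -0.4   0.2 100.7] turn -0.12
```

View pics/t2.png

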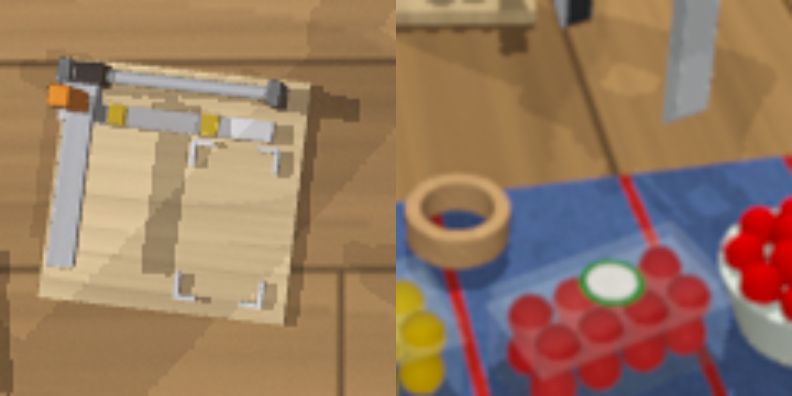

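The bar is at the far end and the bay is clear; bracket outer corners are at crop (188,140), (279,148), (262,307), (174,299). The gripper is aligned over the red punnet. Descend and refine the bay from this picture.

Call:
{"api": "step_arm", "payload": {
  "motion": [
    [[0.094, 0, 0, 0.025, 0.1], [0.094, 0, 0, 0.035, 0], [0.094, 0, 0, 0.035, 0], [0.094, 0, 0, 0.035, 0], [0.094, 0, 0, 0.03, 0], [0.094, 0, 0, 0.02, 0], [0.094, 0, 0, 0.01, 0], [0.094, 0, 0, 0.005, 0]]
  ]
}}

```text
clock: 11.02
ee_pos: [602.9, -243.6, 33.6]
tool_rot: [-3.096, -0.522, 0.003]
contact_force: [-0.1, 0.1, 0.2]
gripper_width: 93.8
grip_force: 0.0
```

```bash
python3 - <<'E'
from h import *
to(603.5,-244.5,36,19.3)
B=np.array([onz("top",(130+x/3.3-.35,150+y/3.3-.35),24)[:2] for x,y in((188,140),(279,148),(262,307),(174,299))])
d=B[0]+B[1]-B[2]-B[3];print(B.round(),B.mean(0),np.degrees(np.arctan2(d[1],d[0])))
E
```

```text
t 11.0167 pos [ 602.9 -243.6   33.6] yaw 19.12 tilt [-0.002  0.002 -1.   ] w 93.8 gf 0.0 F [-0.1  0.1  0.2]
tool shift [ 0.3  1.  -2.4] turn -0.18
[[576. 240.]
 [569. 157.]
 [427. 172.]
 [434. 251.]] [501.42644638 204.91454487] -5.114185305127176
```

The bay refines to (500.8, 204.7): brackets give (501.4, 204.9) and the gripped handle gives (500.7, 204.6). Grip the punnet.

Call:
{"api": "step_arm", "payload": {
  "motion": [
    [[0.05, 0, 0, 0, 0], [0.05, 0, 0, 0, 0], [0.05, 0, 0, 0, 0], [0.05, 0, 0, 0, 0], [0.05, 0, 0, 0, 0], [0.05, 0, 0, 0, 0], [0.05, 0, 0, 0, 0], [0.05, 0, 0, 0, 0]]
  ]
}}

```text
clock: 11.68
ee_pos: [604.6, -244.9, 36.9]
tool_rot: [3.096, 0.522, 0.003]
contact_force: [-0.8, -0.0, 5.9]
gripper_width: 63.7
grip_force: 30.0
```

Call:
{"api": "step_arm", "payload": {
  "motion": [
    [[0.05, 0, 0, 0, 0], [0.05, 0, 0, 0, 0], [0.05, 0, 0, -0.01, 0], [0.05, 0, 0, -0.02, 0], [0.05, 0, 0, -0.02, 0], [0.05, 0, 0, 0, 0], [0.05, 0, 0, 0, 0], [0.05, 0, 0, 0, 0]]
  ]
}}

```text
clock: 12.35
ee_pos: [602.9, -243.7, 84.1]
tool_rot: [-3.096, -0.522, 0.003]
contact_force: [0.1, -0.5, -2.4]
gripper_width: 63.7
grip_force: 30.0
```

```bash
sed -i 's/499.5,202.5/500.8,204.7/' h.py; python3 - <<'E'
from h import *
to(*BAY,190,BY)
cv2.imwrite("pics/t3.png",cv2.resize(env.grab_frame("side")[190:330,200:380],None,fx=3,fy=3))
E
```

```text
t 12.35 pos [ 602.9 -243.7   84.1] yaw 19.14 tilt [-0.002  0.001 -1.   ] w 63.7 gf 29.979389011859894 F [ 0.1 -0.5 -2.4]
tool shift [  50.4 -457.2 -105.2] turn 25.34
```

View pics/t3.png

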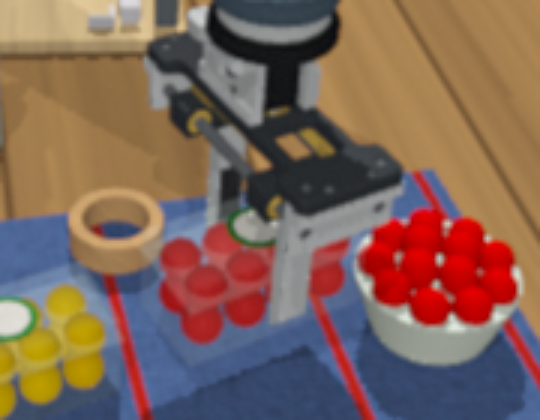

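The punnet is held centrally (width 63.7, seal between the fingers) and hangs at about 2.4 N. Carry it to the bay.

Call:
{"api": "step_arm", "payload": {
  "motion": [
    [[0.05, 0, 0, -0.02, 0], [0.05, 0, 0, -0.035, 0], [0.05, 0, 0, -0.025, 0], [0.05, 0.001, -0.01, -0.005, 0], [0.05, 0.002, -0.02, 0, 0], [0.05, 0.003, -0.03, 0, 0], [0.05, 0.004, -0.035, 0, 0], [0.05, 0.004, -0.035, 0, 0]]
  ]
}}

```text
clock: 13.07
ee_pos: [572.3, -114.7, 167.5]
tool_rot: [-3.096, -0.52, 0.006]
contact_force: [-0.3, -0.1, -1.8]
gripper_width: 63.8
grip_force: 30.0
```

Call:
{"api": "step_arm", "payload": {
  "motion": [
    [[0.05, 0.004, -0.035, 0, 0], [0.05, 0.004, -0.035, 0, 0], [0.05, 0.004, -0.035, 0, 0], [0.05, 0.004, -0.035, 0, 0], [0.05, 0.004, -0.035, 0, 0], [0.05, 0.004, -0.035, 0, 0], [0.05, 0.004, -0.035, 0, 0], [0.05, 0.004, -0.03, 0, 0]]
  ]
}}

```text
clock: 13.73
ee_pos: [511.6, 155.8, 167.8]
tool_rot: [-3.097, -0.523, 0.007]
contact_force: [0.5, 0.4, -1.8]
gripper_width: 63.9
grip_force: 30.0
```

Call:
{"api": "step_arm", "payload": {
  "motion": [
    [[0.05, 0.003, -0.025, 0, 0], [0.05, 0.002, -0.015, 0, 0], [0.05, 0, 0, 0, 6], [0.05, 0, 0, 0, 7], [0.05, 0, 0, 0, 7], [0.05, 0, 0, 0, 5.3], [0.05, 0, 0, 0, 0], [0.05, 0, 0, 0, 0]]
  ]
}}

```text
clock: 14.4
ee_pos: [504.6, 193.0, 168.4]
tool_rot: [3.137, -0.165, -0.005]
contact_force: [-0.2, -0.0, -2.1]
gripper_width: 64.2
grip_force: 30.0
```

```bash
python3 - <<'E'
from h import *
to(*BAY,60,BY)
E
```

```text
t 14.4 pos [504.6 193.  168.4] yaw -6.01 tilt [-0.003 -0.    -1.   ] w 64.2 gf 29.97967690229416 F [-0.2 -0.  -2.1]
tool shift [ -4.7 -11.3 108.5] turn 0.19
```

Call:
{"api": "step_arm", "payload": {
  "motion": [
    [[0.05, -0.0047, -0.0113, 0, 0.2], [0.05, 0, 0, 0.02, 0], [0.05, 0, 0, 0.03, 0], [0.05, 0, 0, 0.028, 0], [0.05, 0, 0, 0.018, 0], [0.05, 0, 0, 0, 0], [0.05, 0, 0, 0, 0], [0.05, 0, 0, 0, 0]]
  ]
}}

```text
clock: 15.07
ee_pos: [503.3, 204.9, 75.5]
tool_rot: [-3.136, 0.173, -0.003]
contact_force: [1.1, 0.3, -1.7]
gripper_width: 63.9
grip_force: 30.0
```

```bash
python3 - <<'E'
from h import *
to(*BAY,44.5,BY)
a=cv2.resize(env.grab_frame("top")[150:270,130:250],None,fx=3.3,fy=3.3)
b=cv2.resize(env.grab_frame("side")[130:250,160:280],None,fx=3.3,fy=3.3)
cv2.imwrite("pics/t4.png",np.hstack([a,b]))
E
```

```text
t 15.0667 pos [503.3 204.9  75.5] yaw -6.31 tilt [ 0.002  0.    -1.   ] w 63.9 gf 29.979418516159058 F [ 1.1  0.3 -1.7]
tool shift [-2.6  0.5 31. ] turn -0.11
```

View pics/t4.png

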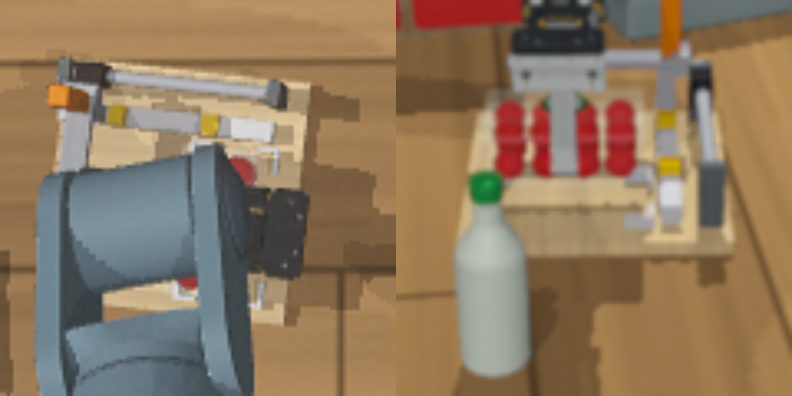

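The side view shows the punnet (crop x 487–640) centred on the finger (565) over the bay. Nudge and lower.

Call:
{"api": "step_arm", "payload": {
  "motion": [
    [[0.05, -0.002, 0.0003, 0.005, 0], [0.05, 0, 0, 0.008, 0], [0.05, 0, 0, 0.007, 0], [0.05, 0, 0, 0.003, 0], [0.05, 0, 0, 0, 0], [0.05, 0, 0, 0, 0], [0.05, 0, 0, 0, 0], [0.05, 0, 0, 0, 0]]
  ]
}}

```text
clock: 15.83
ee_pos: [500.9, 204.6, 51.7]
tool_rot: [-3.137, 0.174, -0.001]
contact_force: [-0.2, -0.1, -1.2]
gripper_width: 63.7
grip_force: 30.0
```

```bash
python3 - <<'E'
from h import *
to(*BAY,44.5,BY)
E
```

```text
t 15.8333 pos [500.9 204.6  51.7] yaw -6.36 tilt [ 0.001  0.    -1.   ] w 63.7 gf 29.979461431503296 F [-0.2 -0.1 -1.2]
tool shift [-0.1 -0.1  7.2] turn -0.16
```

Call:
{"api": "step_arm", "payload": {
  "motion": [
    [[0.05, 0, 0, 0.0012, -0.1], [0.05, 0, 0, 0.0012, 0], [0.05, 0, 0, 0.0012, 0], [0.05, 0, 0, 0.001, 0], [0.05, 0, 0, 0.001, 0], [0.05, 0, 0, 0, 0], [0.05, 0, 0, 0, 0], [0.05, 0, 0, 0, 0]]
  ]
}}

```text
clock: 16.5
ee_pos: [500.6, 204.6, 45.9]
tool_rot: [3.137, -0.171, 0.0]
contact_force: [0.2, 0.0, -2.0]
gripper_width: 64.2
grip_force: 30.0
```

Call:
{"api": "step_arm", "payload": {
  "motion": [
    [[0.05, 0, 0, 0.0005, 0], [0.05, 0, 0, 0.0005, 0], [0.05, 0, 0, 0.0005, 0], [0.05, 0, 0, 0.0005, 0], [0.05, 0, 0, 0, 0], [0.05, 0, 0, 0, 0], [0.05, 0, 0, 0, 0], [0.05, 0, 0, 0, 0]]
  ]
}}

```text
clock: 17.17
ee_pos: [500.7, 204.6, 44.9]
tool_rot: [3.137, -0.171, -0.0]
contact_force: [-5.1, -1.0, 7.2]
gripper_width: 64.0
grip_force: 30.0
```

Floor contact is at z = 44.9 (44.5 expected). Release and lift clear.

Call:
{"api": "step_arm", "payload": {
  "motion": [
    [[0.085, 0, 0, 0, 0], [0.085, 0, 0, 0, 0], [0.085, 0, 0, 0, 0], [0.085, 0, 0, 0, 0], [0.085, 0, 0, 0, 0], [0.085, 0, 0, -0.02, 0], [0.085, 0, 0, -0.035, 0], [0.085, 0, 0, -0.035, 0]]
  ]
}}

```text
clock: 17.83
ee_pos: [499.3, 204.3, 133.5]
tool_rot: [3.136, -0.172, -0.006]
contact_force: [1.7, 0.7, 1.1]
gripper_width: 85.0
grip_force: 0.0
```

Call:
{"api": "step_arm", "payload": {
  "motion": [
    [[0.06, 0, 0, -0.035, 0], [0.06, 0, 0, -0.035, 0], [0.06, 0, 0, -0.018, 0], [0.06, 0.02, -0.025, 0, 0], [0.06, 0.025, -0.03, 0, 0], [0.06, 0.025, -0.033, 0, 0], [0.06, 0.02, -0.028, 0, 0], [0.06, 0, 0, 0, 0]]
  ]
}}

```text
clock: 18.5
ee_pos: [604.9, 313.2, 219.9]
tool_rot: [-3.136, 0.168, 0.001]
contact_force: [-0.8, 0.3, -1.6]
gripper_width: 59.9
grip_force: 0.0
```

```bash
python3 - <<'E'
from h import *
to(604.2,321,130,BY)
b=env.grab_frame("side");T=env.grab_frame("top")
cv2.imwrite("pics/t5.png",np.hstack([cv2.resize(T[150:270,130:250],None,fx=3.3,fy=3.3),cv2.resize(b[130:250,160:280],None,fx=3.3,fy=3.3)]))
E
```

```text
t 18.5 pos [604.9 313.2 219.9] yaw -6.13 tilt [-0.001  0.001 -1.   ] w 59.9 gf 0.0 F [-0.8  0.3 -1.6]
tool shift [-1.5 -7.6 89.9] turn 0.07
```

View pics/t5.png

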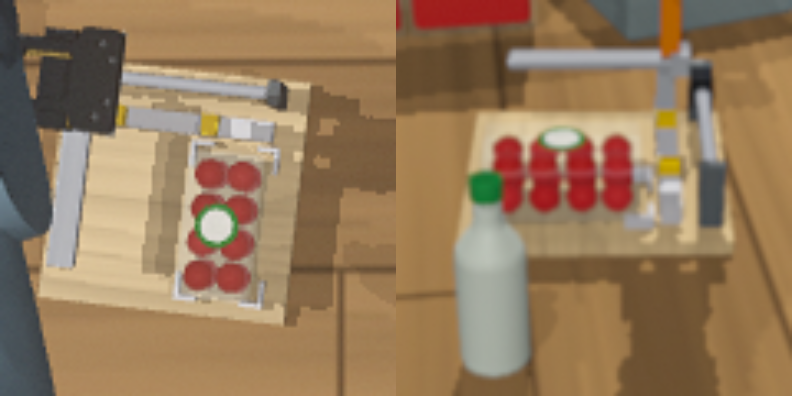

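The punnet sits inside the four brackets (seal at crop (216,226)). Check its height numerically while aligning over the handle.

Call:
{"api": "step_arm", "payload": {
  "motion": [
    [[0.06, -0.0012, -0.0076, 0, 0], [0.06, 0, 0, 0.02, 0], [0.06, 0, 0, 0.015, 0], [0.06, 0, 0, 0, 0], [0.06, 0, 0, 0, 0], [0.06, 0, 0, 0, 0], [0.06, 0, 0, 0, 0], [0.06, 0, 0, 0, 0]]
  ]
}}

```text
clock: 19.27
ee_pos: [602.8, 317.8, 188.1]
tool_rot: [-3.136, 0.172, -0.003]
contact_force: [0.4, -0.1, -0.9]
gripper_width: 60.0
grip_force: 0.0
```

```bash
python3 - <<'E'
from h import *
to(604.2,321,130,BY)
T=env.grab_frame("top");S=env.grab_frame("side")
def ring(im,box):
    x,y,w,h=box;m=cv2.inRange(cv2.cvtColor(im[y:y+h,x:x+w],cv2.COLOR_BGR2HSV),(45,90,40),(80,255,255))
    mo=cv2.moments(cv2.convexHull(cv2.findNonZero(m)));return np.array([mo['m10']/mo['m00']+x,mo['m01']/mo['m00']+y])
print(tri(ring(T,(183,205,25,25)),ring(S,(200,160,30,20))))
E
```

```text
t 19.2667 pos [602.8 317.8 188.1] yaw -6.27 tilt [ 0.002  0.001 -1.   ] w 60.0 gf 0.0 F [ 0.4 -0.1 -0.9]
tool shift [ 0.9 -3.3 58.1] turn -0.07
(array([503.3483459 , 204.5842223 ,  72.00627755]), np.float64(7.826183454623975))
```

```bash
python3 - <<'E'
from h import *
i=cv2.imread("pics/t5.png")
for n,x0,ox,oy in(("top",0,130,150),("side",396,160,130)):
    c=i[:,x0:x0+396];h=cv2.cvtColor(c,cv2.COLOR_BGR2HSV);m=cv2.inRange(h,(45,90,40),(85,255,255))
    if n=="side":m[160:]=0
    p=cv2.findNonZero(m);x,y,w,hh=cv2.boundingRect(p);px=(ox+(x+w/2)/3.3-.5,oy+(y+hh/2)/3.3-.5)
    print(n,x,y,w,hh,px,onz(n,px,74),onz(n,px,86)); globals()[n]=px
print(tri(top,side))
E
```

```text
top 195 205 43 42 (195.10606060606062, 217.9848484848485) [499.47387808 204.91234191  74.        ] [499.51019432 202.81121809  86.        ]
side 145 136 42 8 (209.8030303030303, 171.92424242424244) [501.21772728 201.60218751  74.        ] [499.71483951 179.48195115  86.        ]
(array([500.46129739, 205.16104788,  72.12714876]), np.float64(1.9922062698720926))
```

The seal is at (500.5, 205.2, 72): seated. Re-grip the handle.

Call:
{"api": "step_arm", "payload": {
  "motion": [
    [[0.06, 0.0009, -0.0025, 0, 0], [0.06, 0, 0, 0.012, 0], [0.06, 0, 0, 0.018, 0], [0.06, 0, 0, 0.016, 0], [0.06, 0, 0, 0.01, 0], [0.06, 0, 0, 0, 0], [0.06, 0, 0, 0, 0], [0.06, 0, 0, 0, 0]]
  ]
}}

```text
clock: 20.03
ee_pos: [604.1, 320.4, 131.7]
tool_rot: [-3.136, 0.171, -0.002]
contact_force: [-0.4, 0.5, 0.3]
gripper_width: 60.2
grip_force: 0.0
```

Call:
{"api": "step_arm", "payload": {
  "motion": [
    [[0.0, 0, 0, 0, 0], [0.0, 0, 0, 0, 0], [0.0, 0, 0, 0, 0], [0.0, 0, 0, 0, 0], [0.0, 0, 0, 0, 0], [0.0, 0, 0, 0, 0], [0.0, 0, 0, 0, 0], [0.0, 0, 0, 0, 0]]
  ]
}}

```text
clock: 20.7
ee_pos: [603.5, 320.2, 130.9]
tool_rot: [-3.137, 0.172, -0.0]
contact_force: [0.3, -0.1, 1.3]
gripper_width: 17.7
grip_force: 30.0
```

Call:
{"api": "step_arm", "payload": {
  "motion": [
    [[0.0, 0, 0, 0, 0], [0.0, 0, 0, -0.006, 0], [0.0, 0, 0, -0.008, 0], [0.0, 0, 0, -0.007, 0], [0.0, 0, 0, 0, 0], [0.0, 0, 0, 0, 0], [0.0, 0, 0, 0, 0], [0.0, 0, 0, 0, 0]]
  ]
}}

```text
clock: 21.37
ee_pos: [603.5, 320.2, 151.7]
tool_rot: [-3.137, 0.171, -0.0]
contact_force: [1.4, 0.4, -2.6]
gripper_width: 18.2
grip_force: 30.0
```

```bash
python3 - <<'E'
from h import *
to(590.4,197,130,BY)
E
```

```text
t 21.3667 pos [603.5 320.2 151.7] yaw -6.26 tilt [ 0.  0. -1.] w 18.2 gf 29.99929189682007 F [ 1.4  0.4 -2.6]
tool shift [  0.4 123.9  21.7] turn -0.06
```

Call:
{"api": "step_arm", "payload": {
  "motion": [
    [[0.0, 0.0004, 0.01, 0, 0], [0.0, 0, 0.018, 0, 0], [0.0, 0, 0.02, 0, 0], [0.0, 0, 0.02, 0, 0], [0.0, 0, 0.02, 0, 0], [0.0, 0, 0.018, 0, 0], [0.0, 0, 0.013, 0, 0], [0.0, 0, 0.005, 0, 0]]
  ]
}}

```text
clock: 22.03
ee_pos: [589.6, 195.1, 151.4]
tool_rot: [-3.137, 0.174, 0.003]
contact_force: [-1.2, 4.1, -2.8]
gripper_width: 17.9
grip_force: 30.0
```

Call:
{"api": "step_arm", "payload": {
  "motion": [
    [[0.0, 0, 0, 0, 0], [0.0, 0, 0, 0, 0], [0.0, 0, 0, 0, 0], [0.0, 0, 0, 0, 0], [0.0, 0, 0, 0, 0], [0.0, 0, 0, 0, 0], [0.0, 0, 0, 0, 0], [0.0, 0, 0, 0, 0]]
  ]
}}

```text
clock: 22.7
ee_pos: [589.9, 197.2, 151.6]
tool_rot: [-3.137, 0.171, 0.002]
contact_force: [-3.5, 1.0, -3.2]
gripper_width: 17.5
grip_force: 30.0
```

```bash
python3 - <<'E'
from h import *
to(590.4,196.5,130,BY)
E
```

```text
t 22.7 pos [589.9 197.2 151.6] yaw -6.24 tilt [-0.001  0.    -1.   ] w 17.5 gf 30.001483261585236 F [-3.5  1.  -3.2]
tool shift [ 0.6  0.7 21.6] turn -0.04
```

Slide is about 2 mm from home, within the notch window. Lower gently.

Call:
{"api": "step_arm", "payload": {
  "motion": [
    [[0.0, 0, 0.0005, 0.004, 0], [0.0, 0, 0, 0.005, 0], [0.0, 0, 0, 0.005, 0], [0.0, 0, 0, 0.005, 0], [0.0, 0, 0, 0.0015, 0], [0.0, 0, 0, 0, 0], [0.0, 0, 0, 0, 0], [0.0, 0, 0, 0, 0]]
  ]
}}

```text
clock: 23.37
ee_pos: [589.9, 196.3, 131.0]
tool_rot: [3.137, -0.171, -0.002]
contact_force: [-4.5, -0.1, -2.2]
gripper_width: 17.7
grip_force: 30.0
```

Call:
{"api": "step_arm", "payload": {
  "motion": [
    [[0.06, 0, 0, 0, 0], [0.06, 0, 0, 0, 0], [0.06, 0, 0, 0, 0], [0.06, 0, 0, 0, 0], [0.06, 0, 0, 0, 0], [0.06, 0, 0, -0.02, 0], [0.06, 0, 0, -0.03, 0], [0.06, 0, 0, -0.03, 0]]
  ]
}}

```text
clock: 24.03
ee_pos: [589.8, 196.1, 211.4]
tool_rot: [3.136, -0.172, -0.003]
contact_force: [1.4, 0.3, -0.2]
gripper_width: 60.2
grip_force: 0.0
```

Call:
{"api": "step_arm", "payload": {
  "motion": [
    [[0.06, 0, 0.02, -0.02, 0], [0.06, 0, 0.035, 0, 0], [0.06, 0, 0.035, 0, 0], [0.06, 0, 0.035, 0, 0], [0.06, 0, 0.035, 0, 0], [0.06, 0, 0.02, 0, 0], [0.06, 0, 0, 0, 0], [0.06, 0, 0, 0, 0]]
  ]
}}

```text
clock: 24.7
ee_pos: [570.9, 16.6, 231.7]
tool_rot: [-3.137, 0.175, -0.001]
contact_force: [0.2, -0.4, 0.6]
gripper_width: 60.2
grip_force: 0.0
```

```bash
python3 - <<'E'
from h import *
b=env.grab_frame("side");T=env.grab_frame("top")
c,ss,_=blob(b,(8,170,120),(20,255,255),(225,130,45,50));print(c,ss)
cv2.imwrite("pics/t6.png",np.hstack([cv2.resize(T[110:270,130:400],None,fx=1.7,fy=2),cv2.resize(b[130:290,160:320],None,fx=2,fy=2)]))
E
```

```text
[242.69090909 158.01818182] [241 145   7  23  55]
```

View pics/t6.png

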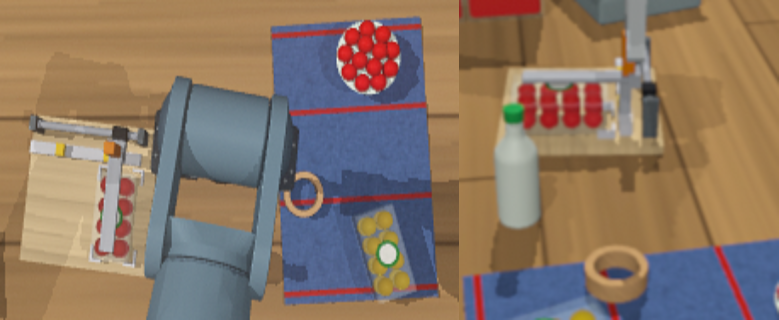

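The bar is home across the lid: the orange foot edge is at side row 167, against 166 at the start. The bystanders haven't moved, and the gripper is clear. Handing in.

```bash
python3 -c "
from workcell import env
print(env.job_done())"
```

```text
the job is handed in; nothing more can be done
None
```

The red punnet is seated flat in the bay and the keeper bar is dropped home over its lid and released. I handed the job in at about 25 s, with the other items left where they stood.

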